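# Clamp a top-heavy flask on a bench mixer

### The job

Get the flask held on the mixer: swing the mixer's sprung clamp arm back by its handle until its catch holds it open and let go of it, then take the white flask from the slanted rest, stand it upright on the mixer's round pad with its stem in the V forks and let go so that it stands still by itself. Then press the trigger paddle so that the arm snaps shut and holds the upright flask in the forks, and leave the other things on the bench where they are.

Things in the scene. Friction and masses are not known exactly. Their poses are not given: they have to be found in the camera images.
- mixer: White bench mixer, fixed; base 225 x 200 mm, flat top at 30 mm. Origin: on the bench under the centre of the standing place; x points from its front to its back, y to its left (base: x -133 to 93, y -78 to 122 mm). Its side of the bench and yaw vary
- stand (a point): Centre of the round black pad (60 mm across, flush with the mixer's top) where the flask must stand: x = y = 0, z = 30 mm in the mixer's frame, axes like the mixer's
- forks (a point): Point between the two aluminium V forks that open to the mixer's -x, at x = 21, z = 92 mm in its frame; heights 56-70 and 113-127 mm, tips at x = 2, y = +-30 mm; on a column 128 mm high behind (x 52 to 72, y +-30 mm). A stem of 18 mm radius lying in both stands at x = y = 0. The flask's foot is too wide to pass down through them: lower it in front, slide it in under them
- hinge (a point): Point on the clamp arm's upright hinge axis, at the top of its hub, 105 mm above the bench; in the mixer's frame at x = -16, y = 65 mm
- handle (a point): Centre of the top end (142 mm above the bench) of the clamp arm's handle, an upright black round post 14 mm across rising 42 mm above the arm, 105 mm from the hinge axis; moves with the arm. The arm is a level dark steel bar 12 mm wide, 115 mm long, at heights 84 to 100 mm; a steel catch pin under it, 70 mm from the hinge, reaches down to 70 mm
- clamp_arm (a joint): Clamp arm angle q, rad: 0 = shut, no flask; handle from hinge in the mixer's frame = 105 mm (-sin q, -cos q); end stop 1.50. Spring pulls it shut: 3 N at the handle at 0, 8 N at 1.3, 10 N while the pin rides up the catch (0.83 to 1.07). Past about 1.31 the catch springs up; let go, the arm stays near 1.30. Freed, it shuts in about 0.5 s, onto the flask at about 0.12
- trigger (a joint): Travel of the sprung trigger, m: 0 = up, 0.016 = fully down (14 mm is enough). Catch and black paddle are one part: the pin pushes it down while the arm is swung over it, and it springs back to 0. Pressed 12 mm (about 5 N) it frees the cocked arm
- paddle (a point): Centre of the top face of the trigger's black paddle (40 x 34 mm, 64 mm above the bench when up; press straight down). It lies about 50 mm beside the cocked arm, on the side away from the forks; nothing is above it
- flask: White top-heavy flask, loose, about 0.18 kg, 177 mm long. Origin: centre of its foot's underside, z along its axis to the cap. Foot 48 mm across, 8 mm thick; stem 36 mm across to z = 104; wide part 50 mm across, z = 114 to 160 (grip here, firmly); cap 30 mm across. Mass centre at z = 90 mm. Starts leaning 35 degrees from vertical in the rest, cap end to the rest's -x
- rest: Slanted steel rest on a grey foot 150 x 100 x 12 mm, fixed; origin under its centre, -x more or less to the robot. A V trough bears the flask's stem from below (flask z 24 to 100 mm), an end plate its foot (foot centre at x = 45, z = 50 mm). The wide part sticks out, free on both sides; the flask lifts straight up out of it. Side of the bench and yaw vary
- tip_box: Bystander: clear tip box with a pink top, 120 x 80 x 53 mm, origin under its centre
- well_plate: Bystander: flat clear well plate, 128 x 86 x 15 mm, origin under its centre
- ice_tub: Bystander: red ice tub, 170 x 170 x 120 mm, origin under its centre
- reagent_jar: Bystander: jar 70 mm across, 120 mm high, origin under its centre
Things that resemble listed ones, but are neither listed nor needed, are in the scene too. What is shaped like the flask but green is not meant.

How it is judged:
On the way, in this order (a step that is already met when the one before it is completed fails the run):
1. the clamp arm is held open by its catch, not touched by the robot (value of joint clamp_arm above 1.2 rad and value of joint trigger below 0.004 m and contact force between each of the arm, the fingers and mixer below 0.1 N), for 0.3 s.
2. the flask stands upright and still on the pad by itself, let go, with the arm still held open (horizontal distance between flask and stand below 0.016 m and height (world z) of flask between 0.026 and 0.034 m and angle between flask's own z axis and vertical below 0.06 rad and linear speed of flask below 0.01 m/s and contact force between the fingers and flask below 0.05 N and value of joint clamp_arm above 1.2 rad), for 0.5 s.
3. the trigger is pressed (value of joint trigger above 0.009 m).
At the end, for the whole second after the job is handed in: The clamp arm has shut on the flask (arm angle 0.05 to 0.22 rad), the trigger is up again, and the flask stands upright on the pad (within 3.4 degrees, its foot on the mixer's top within 4 mm) in the forks (within 8 mm of the standing point), at rest (value of joint clamp_arm between 0.05 and 0.22 rad and value of joint trigger below 0.004 m and horizontal distance between flask and stand below 0.008 m and height (world z) of flask between 0.026 and 0.034 m and angle between flask's own z axis and vertical below 0.06 rad and linear speed of flask below 0.01 m/s); the robot touches nothing.
It fails at once if a bystander (tip box, well plate, ice tub or jar) is moved by more than 30 mm (distance of any of tip_box, well_plate, ice_tub, reagent_jar from where it was at the start of the episode above 0.03 m).
It also fails if it takes over 67 s, if anything falls off the work surface, if the arm or the gripper's body presses on something with over 40 N, if the wrist force passes 120 N, or if a joint passes its speed limit or range.

### The arm

A 6-joint arm with a two-finger parallel gripper is mounted at the origin on the work surface. World frame = base frame: x ahead of the robot, y to its left, z up, the work surface at z = 0. Lengths are in m, angles in rad, forces in N, time in s.
With the tool pointing down it reaches from about 0.25 to 0.775 m from the base axis. Payload 8.9 kg.
Tool frame: the origin (TCP) lies midway between the tips of the shut fingers; the grasp point (between the pads) lies 19 mm behind it; z points along the fingers, y is the line along which they close (so a half turn about z gives the same grasp; the last joint's range is limited). The gripper opens to 85 mm and grips with 20 to 120 N. Pads are 22 mm wide; open, the fingers measure 114 mm over their backs; the gripper's body (76 mm by 85 mm) begins 54 mm behind the grasp point. The pads swing forward as they close: fully open they stand 13 mm farther back than shut.
Start: joints at [-1.365, 0.291, -0.153, 1.127, 0, 1.431], TCP at [0.177, -0.494, 0.231] pointing down, gripper open.
Joint ranges: [-2.52, 2.52], [-0.91, 1.74], [-1.3, 1.37], [-1.96, 2.02], [-1.52, 1.47], [-3.14, 3.14]. Speed limits (rad/s): [2.22, 2.22, 2.79, 3.14, 3.14, 3.14].

### API

Orientations are given as a unit quaternion [w, x, y, z].
In Python, from cell import ctrl gives the robot as it stands.
- The arm moves only by the tool move_arm, never from a script. Its argument "commands" is a list of rows, each an object of numbers: "hand": the opening, from -1 (shut) to 1 (fully open), so that 0 is half open; "dx", "dy", "dz": the shift along the world's x, y, z in units of 30 mm (1.0 is 30 mm); "wx", "wy", "wz": the turn, a rotation vector about the world's x, y, z in units of 6 degrees (1.0 is 6 degrees). In form: [{"hand": .., "dx": .., "dy": .., "dz": .., "wx": .., "wy": .., "wz": ..}, ...]. A call has exactly 8 rows; each row is the pose to reach, as a shift and turn from the pose commanded when the call began; what a row does not reach only later rows make up. A row lasts 1/12 s, in which the tool goes at most 41.7 mm and 7.16 degrees, less where a joint would pass 70% of its speed; a pose out of reach is approached as far as the arm can. A call with a gripper value outside its range is refused whole. The fingers move at their own pace and stop on an object; "squeeze" is the grip in N (left out, the last holds). Time passes only in rows, so rows that repeat a pose let the fingers close, or fill a call up. It gives the time, the measured TCP pose, the force, the opening and the grip force at its end, in the units of the state.
- ctrl.get_obs(): the state, without advancing time (a new reading comes with each control period).
- ctrl.snapshot(name): name is "side" or "top" or "wrist"; returns a dict with "pixels" (400x640x3 uint8, red, green, blue), "range_z" (400x640 float32, m along the optical axis (not along the pixel's ray), 0 where there is no reading), "mtx" (3x3 intrinsics, pixels), "D" ([k1, k2, p1, p2, k3] as OpenCV has them; the pictures are not rectified), "rvec" (rotation vector, rad) and "tvec" (3), from world to camera coordinates, as OpenCV has them. Camera axes: x right, y down, z forward; pixel columns grow to the right and rows downward; lengths in m; the calibration is good to about 2 mm. A picture is of the moment at which its call begins.
- ctrl.hand_in(): hands the job in; it is judged then, once.
The state is a dict: "clock": time; "qpos": joint angles; "joint_velocities": joint speeds; "joint_torque": joint torques, N m; "position": TCP position; "orientation": TCP orientation; "wrist_force": force on the tool from outside, world axes, zero at the start; "torque": the same for the moment, N m; "finger_gap": finger opening in m; "grasp_force": force on a finger pad.
Only numpy, scipy, OpenCV 4.12 (cv2) and the standard library are available. Lean on these libraries where they do the work, as an engineer would, in place of code of your own. Each camera call takes 0.05 s, during which the arm holds its last target. There are 200 camera calls.

## Working session

There is one attempt and no reset: what is moved stays moved. The work goes in short steps, Python scripts to look and compute and a tool call to move; the robot and the scene stay as the last step left them, time stands still between calls to the robot, and variables do not carry over. Pictures are saved under pics/ and viewed, at most 10 in all, crops included, and the job is handed in when it is done.

Besides the shell and the picture viewer there is one more tool, called after "Emit:" in YAML: its name, and indented under it one key for each argument. move_arm: Moves the arm, as the interface text tells. Its arguments: {"type":"object","properties":{"commands":{"type":"array","items":{"type":"object","properties":{"hand":{"type":"number"},"dx":{"type":"number"},"dy":{"type":"number"},"dz":{"type":"number"},"wx":{"type":"number"},"wy":{"type":"number"},"wz":{"type":"number"}}}},"squeeze":{"type":"number"}},"required":["commands"]}

```bash
ls; mkdir -p pics; cat > h.py <<'E'
import numpy as np, cv2
from cell import ctrl
def snap(n,f=None):
    s=ctrl.snapshot(n)
    if f: cv2.imwrite('pics/'+f,s['pixels'][:,:,::-1])
    return s
def cloud(s):
    h,w=s['range_z'].shape
    u,v=np.meshgrid(np.arange(w),np.arange(h))
    p=cv2.undistortPoints(np.stack([u,v],-1).reshape(-1,1,2).astype(np.float64),s['mtx'],s['D']).reshape(h,w,2)
    z=s['range_z'].astype(float)
    c=np.dstack([p*z[...,None],z])
    R=cv2.Rodrigues(np.array(s['rvec'],float))[0]
    P=(c-np.array(s['tvec']).ravel())@R
    P[z==0]=np.nan
    return P
E
python3 - <<'E'
from h import *
for n in('top','side'):
    s=snap(n,n+'0.png'); np.savez('/tmp/'+n+'0.npz',P=cloud(s),rgb=s['pixels'],**{k:np.array(s[k],float) for k in('mtx','D','rvec','tvec')})
o=ctrl.get_obs();print(o)
E
```

```text
pics
{'clock': 0.1, 'qpos': array([-1.36530442e+00,  2.91227379e-01, -1.54021615e-01,  1.12668079e+00,
        3.86103500e-06,  1.43150001e+00]), 'joint_velocities': array([ 2.08350260e-03, -2.78740621e-03,  1.41881690e-04, -9.36198294e-05,
        6.58101620e-04,  7.26589673e-05]), 'joint_torque': array([ 1.61624539e-03, -5.37974739e+01,  3.31920755e+01,  9.27581830e-03,
       -1.83244979e-04, -2.04940346e-05]), 'position': array([ 0.17737913, -0.49373474,  0.23079885]), 'orientation': array([-5.66480225e-04,  9.85176743e-01,  1.71541436e-01, -1.68245208e-05]), 'wrist_force': array([ 0.59600706, -0.7554139 , -0.13995028]), 'torque': array([-0.00336926,  0.06350402,  0.02665751]), 'grasp_force': 0.0, 'finger_gap': 0.0855154367210964}
```

View pics/top0.png

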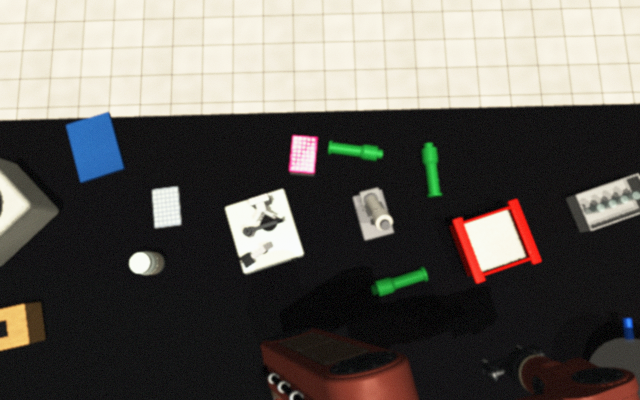

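View pics/side0.png

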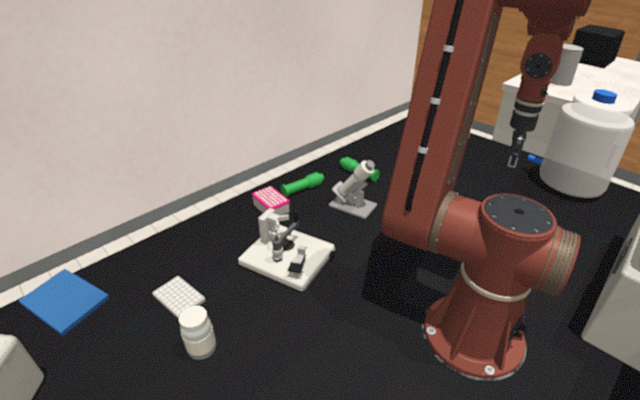

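The top view shows the mixer (white, about px 263,232), the rest with the white flask (375,213), the tip box, plate, jar, red tub and green decoys. Next I measure the mixer and the rest.

```bash
cat > m.py <<'E'
from h import *
d=np.load('/tmp/top0.npz');P=d['P'];rgb=d['rgb']
def reg(u0,u1,v0,v1):
    return P[v0:v1,u0:u1].reshape(-1,3),rgb[v0:v1,u0:u1].reshape(-1,3)
p,c=reg(215,312,180,280)
m=(p[:,2]>.02)&(p[:,2]<.04)
print('table z',np.nanmedian(P[285:300,180:230,2]),'mixer top z',np.median(p[m,2]))
r=cv2.minAreaRect(p[p[:,2]>.02][:,:2].astype(np.float32)*1000);print('rect all',r)
r=cv2.minAreaRect(p[m][:,:2].astype(np.float32)*1000);print(r);print(cv2.boxPoints(r))
for lo,hi in((.078,.104),(.105,.124),(.124,.134),(.135,.15),(.055,.07)):
    q=p[(p[:,2]>lo)&(p[:,2]<hi)]; print(lo,hi,len(q),q.mean(0),q.min(0),q.max(0))
p,c=reg(348,400,180,245)
m=(p[:,2]>.005)&(p[:,2]<.02)
r=cv2.minAreaRect(p[m][:,:2].astype(np.float32)*1000);print('rest',r,cv2.boxPoints(r))
q=p[p[:,2]>.06]; print(len(q)); 
for lo in np.arange(.06,.24,.02):
    t=q[(q[:,2]>lo)&(q[:,2]<lo+.02)]
    if len(t):print(lo.round(2),len(t),t.mean(0).round(3),t.min(0).round(3),t.max(0).round(3))
a=cv2.resize(rgb[175:285,210:410][:,:,::-1],(800,440),interpolation=cv2.INTER_CUBIC);cv2.imwrite('pics/crop0.png',a)
E
python3 m.py
```

```text
table z -0.0022206861797019117 mixer top z 0.027850362438100885
rect all ((535.8905639648438, 146.50991821289062), (237.2701416015625, 200.43150329589844), 16.254329681396484)
((535.8905639648438, 146.50991821289062), (237.2701416015625, 200.43150329589844), 16.254329681396484)
[[393.94696  209.51376 ]
 [450.04803   17.093777]
 [677.83417   83.50607 ]
 [621.7331   275.92606 ]]
0.078 0.104 214 [0.54442537 0.14467728 0.09479012] [0.46848056 0.07961475 0.07818621] [0.64200677 0.2018968  0.10386906]
0.105 0.124 137 [0.5920513  0.15061688 0.11839652] [0.52332916 0.08342473 0.10510479] [0.64194689 0.20092266 0.12399871]
0.124 0.134 170 [0.61120133 0.14446063 0.12668076] [0.55765439 0.08327375 0.12400532] [0.64129893 0.17932003 0.13256538]
0.135 0.15 15 [0.5627458  0.08968436 0.13897542] [0.55650208 0.08495601 0.13511742] [0.56892031 0.09398442 0.14301367]
0.055 0.07 289 [0.48344535 0.17316723 0.06233731] [0.42452367 0.10783191 0.0551484 ] [0.6283118  0.21843774 0.06992742]
rest ((590.3036499023438, -204.63626098632812), (156.0623321533203, 173.255126953125), 89.4350814819336) [[ 502.91095 -281.8095 ]
 [ 676.15765 -283.51776]
 [ 677.69635 -127.46301]
 [ 504.44965 -125.75476]]
673
0.06 158 [ 0.636 -0.194  0.067] [ 0.55  -0.228  0.06 ] [ 0.664 -0.162  0.08 ]
0.08 68 [ 0.609 -0.197  0.09 ] [ 0.581 -0.232  0.08 ] [ 0.63  -0.177  0.1  ]
0.1 64 [ 0.595 -0.198  0.11 ] [ 0.569 -0.235  0.101] [ 0.614 -0.181  0.12 ]
0.12 52 [ 0.587 -0.201  0.128] [ 0.56  -0.239  0.12 ] [ 0.602 -0.184  0.14 ]
0.14 32 [ 0.575 -0.201  0.154] [ 0.553 -0.228  0.141] [ 0.59  -0.188  0.16 ]
0.16 97 [ 0.557 -0.209  0.172] [ 0.522 -0.242  0.16 ] [ 0.581 -0.19   0.18 ]
0.18 195 [ 0.544 -0.216  0.19 ] [ 0.52  -0.239  0.18 ] [ 0.57  -0.194  0.2  ]
0.2 7 [ 0.537 -0.217  0.202] [ 0.528 -0.225  0.2  ] [ 0.541 -0.208  0.204]
```

View pics/crop0.png

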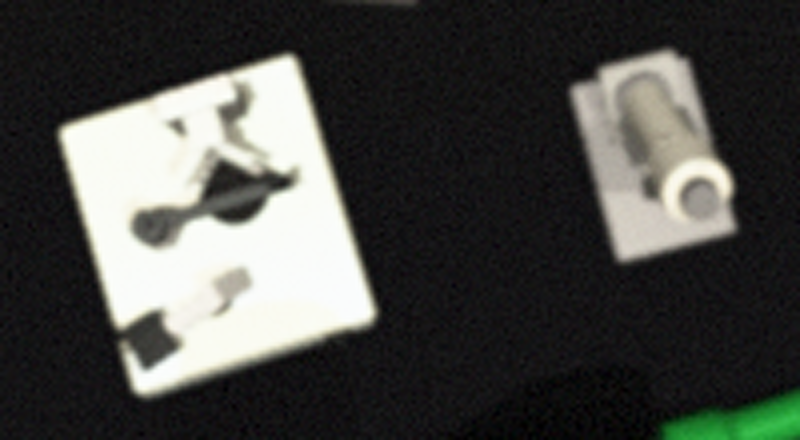

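The crop shows the arm shut across the pad (hub at crop 155,225, handle end at 285,180), the paddle at crop 152,340, and the flask cap at crop 700,195. Next I refine the poses using corners at known heights.

```bash
cat > m2.py <<'E'
from h import *
d=np.load('/tmp/top0.npz');P=d['P'];rgb=d['rgb'];R=cv2.Rodrigues(d['rvec'])[0];t=d['tvec'].ravel();C=-R.T@t
print('cam',C.round(3))
def ray(uv,z):
    uv=np.array(uv,float).reshape(-1,1,2)
    n=cv2.undistortPoints(uv,d['mtx'],d['D']).reshape(-1,2)
    r=np.c_[n,np.ones(len(n))]@R
    return C+r*((z-C[2])/r[:,2])[:,None]
g=rgb[...,:3].min(2)
m=np.zeros_like(g);m[180:282,215:312]=(g[180:282,215:312]>130)
cs=max(cv2.findContours(m,cv2.RETR_EXTERNAL,cv2.CHAIN_APPROX_NONE)[0],key=cv2.contourArea).reshape(-1,2)
w=ray(cs,.03)[:,:2].astype(np.float32)*1000
r=cv2.minAreaRect(w);print('mixer',r)
a=np.deg2rad(r[2]);
if r[1][0]<r[1][1]: a-=np.pi/2
A=np.array([[np.cos(a),-np.sin(a)],[np.sin(a),np.cos(a)]])
o=np.array(r[0])-A@[-20,22];print('yaw',a,np.degrees(a),'origin',o)
def loc(w):return (w[:,:2]*1000-o)@A
p=P[180:282,215:312].reshape(-1,3);c=rgb[180:282,215:312].reshape(-1,3).max(1)
z=p[:,2]+.0022
for n,k in(('handle exp -16,-40',z>.137),('column exp 62,0',(z>.122)&(z<.134)&(c>150))):
    L=loc(p[k]);print(n,k.sum(),L.mean(0),L.min(0),L.max(0))
L=loc(p);k=(c<80)&(L[:,0]<-60)&(z>.04);print('paddle',k.sum(),L[k].mean(0),np.percentile(L[k],[3,97],0),np.median(z[k]))
k=(L[:,0]<-50)&(z>.045)&(c>=80);print('catch',k.sum(),L[k].mean(0),np.percentile(L[k],[3,97],0),np.median(z[k]))
# rest
m=np.zeros_like(g);m[180:247,345:400]=(g[180:247,345:400]>70)
cs=max(cv2.findContours(m,cv2.RETR_EXTERNAL,cv2.CHAIN_APPROX_NONE)[0],key=cv2.contourArea).reshape(-1,2)
k=P[180:247,345:400].reshape(-1,3);k=k[np.isfinite(k[:,0])]
f=k[(k[:,2]>.006)&(k[:,2]<.016)];f=f[(f[:,0]>.5)&(f[:,0]<.68)]
H=cv2.minAreaRect(f[:,:2].astype(np.float32)*1000);print('rest',H)
w=ray(cs,.012);print('rest contour',[ (cs[i],w[i].round(3)) for i in (cs[:,1].argmin(),cs[:,1].argmax(),cs[:,0].argmin(),cs[:,0].argmax())])
E
python3 m2.py
cat > m3.py <<'E'
from h import *
from scipy.optimize import least_squares
pts=[]
for n in('top','side'):
    d=np.load(f'/tmp/{n}0.npz');P=d['P'].reshape(-1,3);c=d['rgb'].reshape(-1,3).astype(int)
    k=(abs(P[:,0]-.56)<.09)&(abs(P[:,1]+.2)<.09)&(P[:,2]>.145)&(c.max(1)-c.min(1)<50)
    print(n,k.sum());
    if k.sum():pts.append(P[k]+[0,0,.0022 if n=='top' else 0])
# wide cylinder + cap fit given tilt 35: params foot point, yaw
def prof(s): return np.where(s<104,18,np.where(s<114,18+7*(s-104)/10,np.where(s<160,25,15)))
def res(x,q):
    f=x[:3];ps=x[3];ax=np.array([-np.sin(.6109)*np.cos(ps),-np.sin(.6109)*np.sin(ps),np.cos(.6109)])
    v=q*1000-f;s=v@ax;r=np.linalg.norm(v-s[:,None]*ax,axis=1)
    pr=np.where(s<109,18,np.where(s<160,25,15))
    dr=r-pr
    e1=np.where(s>160,np.minimum(abs(s-177),abs(r-15)),abs(dr)); e1=np.where((s>150)&(s<170)&(r<25),np.minimum(e1,abs(s-160)),e1)
    return e1
for q in pts+[np.vstack(pts)]:
    best=min((least_squares(res,[635+a,-190+b,50,p],args=(q,),loss='soft_l1',f_scale=2) for a in(-8,0,8) for b in(-8,0,8) for p in(.15,.3)),key=lambda r:r.cost)
    x=best.x;print(len(q),x.round(3),best.cost/len(q), 'rest origin',(x[:2]-45*np.array([np.cos(x[3]),np.sin(x[3])])).round(1))
E
python3 m3.py
```

```text
cam [ 0.417 -0.038  1.422]
mixer ((540.028076171875, 148.66909790039062), (228.64154052734375, 200.69973754882812), 16.36617088317871)
yaw 0.28564356785549677 16.36617088317871 origin [565.41673638 133.19602669]
handle exp -16,-40 15 [-14.82321141 -40.99599292] [-21.30247928 -46.29915237] [ -9.13777027 -36.03776472]
column exp 62,0 244 [46.59989481 -0.74809346] [  1.16507652 -29.77089428] [73.70357165 28.51443116]
paddle 86 [-95.14817218  94.47982123] [[-109.81886937   80.93389353]
 [ -80.68146978  109.20886985]] 0.06393702300423948
catch 207 [-85.57746932  54.08701357] [[-113.7884707    11.31862429]
 [ -67.51977767  108.05409909]] 0.06496697419210386
rest ((588.6482543945312, -191.89703369140625), (170.05599975585938, 157.0340118408203), 0.10910172015428543)
rest contour [(array([375, 187], dtype=int32), array([ 0.674, -0.217,  0.012])), (array([365, 240], dtype=int32), array([ 0.501, -0.177,  0.012])), (array([352, 197], dtype=int32), array([ 0.643, -0.14 ,  0.012])), (array([393, 232], dtype=int32), array([ 0.524, -0.269,  0.012]))]
top 326
side 242
326 [ 6.28011e+02 -1.94902e+02  5.03450e+01  2.62000e-01] 1.130233493777388 rest origin [ 584.6 -206.6]
242 [ 6.27973e+02 -2.00750e+02  4.79750e+01  1.68000e-01] 1.2424164534747413 rest origin [ 583.6 -208.3]
568 [ 6.27548e+02 -1.94561e+02  4.95880e+01  2.53000e-01] 1.4285389866959752 rest origin [ 584.  -205.8]
```

Mixer origin is about (566, 132.5) mm with yaw 16.4°. The handle lands where expected, within 1–2 mm. The flask foot is at (627.5, -195, 50) with yaw about 0.25. I'll move to above the handle.

Emit:
move_arm:
  commands:
    - {"hand": 0,"dx": 0.7,"dy": 1,"dz": 0.5,"wz": 0.6}
    - {"hand": 0,"dx": 1.4,"dy": 2.1,"dz": 0.5,"wz": 1.2}
    - {"hand": 0,"dx": 2.1,"dy": 3.2,"dz": 0.5,"wz": 1.8}
    - {"hand": 0,"dx": 2.8,"dy": 4.3,"dz": 0.5,"wz": 2.4}
    - {"hand": 0,"dx": 3.5,"dy": 5.4,"dz": 0.5,"wz": 3}
    - {"hand": 0,"dx": 4.2,"dy": 6.4,"dz": 0.5,"wz": 3.6}
    - {"hand": 0,"dx": 4.9,"dy": 7.4,"dz": 0.5,"wz": 4.2}
    - {"hand": 0,"dx": 5.5,"dy": 8.3,"dz": 0.5,"wz": 4.2}

```text
schema error: expected keys hand, dx, dy, dz, wx, wy, wz
```

Emit:
move_arm:
  commands:
    - {"hand": 0,"dx": 0.7,"dy": 1,"dz": 0,"wz": 0.6}
    - {"hand": 0,"dx": 1.4,"dy": 2.1,"dz": 0,"wz": 1.2}
    - {"hand": 0,"dx": 2.1,"dy": 3.2,"dz": 0,"wz": 1.8}
    - {"hand": 0,"dx": 2.8,"dy": 4.3,"dz": 0,"wz": 2.4}
    - {"hand": 0,"dx": 3.5,"dy": 5.4,"dz": 0,"wz": 3}
    - {"hand": 0,"dx": 4.2,"dy": 6.4,"dz": 0,"wz": 3.6}
    - {"hand": 0,"dx": 4.9,"dy": 7.4,"dz": 0,"wz": 4.2}
    - {"hand": 0,"dx": 5.5,"dy": 8.3,"dz": 0,"wz": 4.2}

```text
schema error: expected keys hand, dx, dy, dz, wx, wy, wz
```

Emit:
move_arm:
  commands:
    - {"hand": 0,"dx": 0.7,"dy": 1,"dz": 0.5,"wx": 0,"wy": 0,"wz": 0.6}
    - {"hand": 0,"dx": 1.4,"dy": 2.1,"dz": 0.5,"wx": 0,"wy": 0,"wz": 1.2}
    - {"hand": 0,"dx": 2.1,"dy": 3.2,"dz": 0.5,"wx": 0,"wy": 0,"wz": 1.8}
    - {"hand": 0,"dx": 2.8,"dy": 4.3,"dz": 0.5,"wx": 0,"wy": 0,"wz": 2.4}
    - {"hand": 0,"dx": 3.5,"dy": 5.4,"dz": 0.5,"wx": 0,"wy": 0,"wz": 3}
    - {"hand": 0,"dx": 4.2,"dy": 6.4,"dz": 0.5,"wx": 0,"wy": 0,"wz": 3.6}
    - {"hand": 0,"dx": 4.9,"dy": 7.4,"dz": 0.5,"wx": 0,"wy": 0,"wz": 4.2}
    - {"hand": 0,"dx": 5.5,"dy": 8.3,"dz": 0.5,"wx": 0,"wy": 0,"wz": 4.2}

```text
clock: 0.77
position: [0.3431, -0.2431, 0.2463]
orientation: [-0.0, 0.923, 0.384, 0.0]
wrist_force: [0.8, 0.3, 0.1]
finger_gap: 0.0427
grasp_force: 0.0
```

Emit:
move_arm:
  commands:
    - {"hand": 0,"dx": 0.7,"dy": 1,"dz": 0,"wx": 0,"wy": 0,"wz": 0.6}
    - {"hand": 0,"dx": 1.4,"dy": 2.1,"dz": 0,"wx": 0,"wy": 0,"wz": 1.2}
    - {"hand": 0,"dx": 2.1,"dy": 3.2,"dz": 0,"wx": 0,"wy": 0,"wz": 1.8}
    - {"hand": 0,"dx": 2.8,"dy": 4.3,"dz": 0,"wx": 0,"wy": 0,"wz": 2.4}
    - {"hand": 0,"dx": 3.5,"dy": 5.4,"dz": 0,"wx": 0,"wy": 0,"wz": 3}
    - {"hand": 0,"dx": 4.2,"dy": 6.4,"dz": 0,"wx": 0,"wy": 0,"wz": 3.6}
    - {"hand": 0,"dx": 4.9,"dy": 7.4,"dz": 0,"wx": 0,"wy": 0,"wz": 4.2}
    - {"hand": 0,"dx": 5.5,"dy": 8.3,"dz": 0,"wx": 0,"wy": 0,"wz": 4.2}

```text
clock: 1.43
position: [0.5083, 0.0061, 0.2461]
orientation: [-0.0, 0.817, 0.577, -0.0]
wrist_force: [0.8, -0.3, -0.0]
finger_gap: 0.0427
grasp_force: 0.0
```

Emit:
move_arm:
  commands:
    - {"hand": 0,"dx": 0.6,"dy": 0.9,"dz": -0.6,"wx": 0,"wy": 0,"wz": 0}
    - {"hand": 0,"dx": 1.2,"dy": 1.8,"dz": -1.2,"wx": 0,"wy": 0,"wz": 0}
    - {"hand": 0,"dx": 1.8,"dy": 2.78,"dz": -1.8,"wx": 0,"wy": 0,"wz": 0}
    - {"hand": 0,"dx": 1.8,"dy": 2.78,"dz": -2.6,"wx": 0,"wy": 0,"wz": 0}
    - {"hand": 0,"dx": 1.8,"dy": 2.78,"dz": -2.8,"wx": 0,"wy": 0,"wz": 0}
    - {"hand": 0,"dx": 1.8,"dy": 2.78,"dz": -2.8,"wx": 0,"wy": 0,"wz": 0}
    - {"hand": 0,"dx": 1.8,"dy": 2.78,"dz": -2.8,"wx": 0,"wy": 0,"wz": 0}
    - {"hand": 0,"dx": 1.8,"dy": 2.78,"dz": -2.8,"wx": 0,"wy": 0,"wz": 0}

```text
clock: 2.1
position: [0.5619, 0.0865, 0.1637]
orientation: [0.0, 0.819, 0.574, 0.001]
wrist_force: [0.7, 0.4, 0.4]
finger_gap: 0.0427
grasp_force: 0.0
```

```bash
python3 - <<'E'
from h import *
s=snap('wrist','w1.png');P=cloud(s)
R=cv2.Rodrigues(np.array(s['rvec'],float))[0]
k=(P[...,2]>.135)&(P[...,2]<.15);print(k.sum(),np.nanmedian(P[k],0),P[k].min(0),P[k].max(0))
E
```

```text
565 [0.56398552 0.09519135 0.14269518] [0.55683078 0.08666164 0.13504531] [0.57025866 0.10065701 0.14480199]
```

View pics/w1.png

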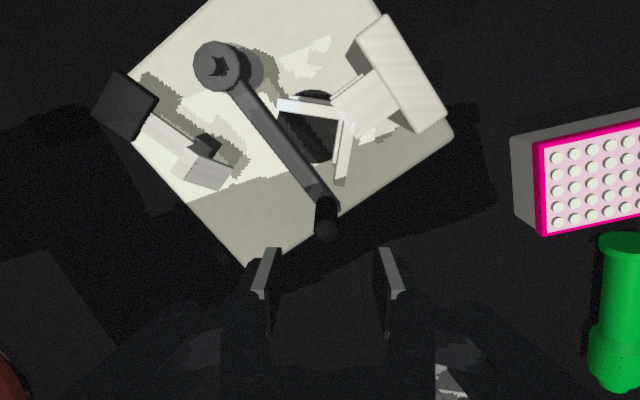

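The wrist view shows the handle top at about px (326,225), centred between the finger tips (265 and 390). It sits about 5 mm further along the pads. I'll descend and grip.

Emit:
move_arm:
  commands:
    - {"hand": 0,"dx": 0.07,"dy": 0.17,"dz": -0.5,"wx": 0,"wy": 0,"wz": 0}
    - {"hand": 0,"dx": 0.07,"dy": 0.17,"dz": -1.0,"wx": 0,"wy": 0,"wz": 0}
    - {"hand": 0,"dx": 0.07,"dy": 0.17,"dz": -1.55,"wx": 0,"wy": 0,"wz": 0}
    - {"hand": 0,"dx": 0.07,"dy": 0.17,"dz": -1.55,"wx": 0,"wy": 0,"wz": 0}
    - {"hand": -1,"dx": 0.07,"dy": 0.17,"dz": -1.55,"wx": 0,"wy": 0,"wz": 0}
    - {"hand": -1,"dx": 0.07,"dy": 0.17,"dz": -1.55,"wx": 0,"wy": 0,"wz": 0}
    - {"hand": -1,"dx": 0.07,"dy": 0.17,"dz": -1.55,"wx": 0,"wy": 0,"wz": 0}
    - {"hand": -1,"dx": 0.07,"dy": 0.17,"dz": -1.55,"wx": 0,"wy": 0,"wz": 0}
  squeeze: 50

```text
clock: 2.82
position: [0.5635, 0.0925, 0.1175]
orientation: [0.0, 0.818, 0.575, 0.0]
wrist_force: [-4.4, 0.3, 6.1]
finger_gap: 0.0125
grasp_force: 48.7
```

```bash
python3 - <<'E'
from h import *
o=ctrl.get_obs();print(o['clock'],o['position'],o['finger_gap'],o['grasp_force'],o['wrist_force'])
a=.2856;A=np.array([[np.cos(a),-np.sin(a)],[np.sin(a),np.cos(a)]])
h=lambda q:A@(105*np.array([-np.sin(q),-np.cos(q)]))
for q in np.arange(0,1.45,.085):print(q.round(3),((h(q)-h(0))/30).round(2))
for q in(1.3,1.36,1.38):print(q,((h(q)-h(0))/30).round(2))
E
```

```text
2.8167 [0.56348456 0.09246826 0.11747948] 0.012454387147631052 48.65773379802704 [-4.43296059  0.27995176  6.05473906]
0.0 [0. 0.]
0.085 [-0.29 -0.07]
0.17 [-0.58 -0.12]
0.255 [-0.88 -0.14]
0.34 [-1.18 -0.14]
0.425 [-1.47 -0.11]
0.51 [-1.76 -0.05]
0.595 [-2.05  0.02]
0.68 [-2.33  0.13]
0.765 [-2.6   0.25]
0.85 [-2.86  0.4 ]
0.935 [-3.1   0.57]
1.02 [-3.33  0.76]
1.105 [-3.54  0.97]
1.19 [-3.74  1.19]
1.275 [-3.91  1.44]
1.36 [-4.06  1.69]
1.445 [-4.19  1.96]
1.3 [-3.96  1.51]
1.36 [-4.06  1.69]
1.38 [-4.1   1.75]
```

Emit:
move_arm:
  commands:
    - {"hand": -1,"dx": -0.29,"dy": -0.07,"dz": 0,"wx": 0,"wy": 0,"wz": 0}
    - {"hand": -1,"dx": -0.58,"dy": -0.12,"dz": 0,"wx": 0,"wy": 0,"wz": 0}
    - {"hand": -1,"dx": -0.88,"dy": -0.14,"dz": 0,"wx": 0,"wy": 0,"wz": 0}
    - {"hand": -1,"dx": -1.18,"dy": -0.14,"dz": 0,"wx": 0,"wy": 0,"wz": 0}
    - {"hand": -1,"dx": -1.47,"dy": -0.11,"dz": 0,"wx": 0,"wy": 0,"wz": 0}
    - {"hand": -1,"dx": -1.76,"dy": -0.05,"dz": 0,"wx": 0,"wy": 0,"wz": 0}
    - {"hand": -1,"dx": -2.05,"dy": 0.02,"dz": 0,"wx": 0,"wy": 0,"wz": 0}
    - {"hand": -1,"dx": -2.33,"dy": 0.13,"dz": 0,"wx": 0,"wy": 0,"wz": 0}

```text
clock: 3.48
position: [0.4956, 0.0921, 0.1176]
orientation: [0.005, 0.819, 0.573, -0.0]
wrist_force: [-0.9, -13.2, 4.0]
finger_gap: 0.0123
grasp_force: 49.9
```

Emit:
move_arm:
  commands:
    - {"hand": -1,"dx": -0.29,"dy": 0.07,"dz": 0,"wx": 0,"wy": 0,"wz": 0}
    - {"hand": -1,"dx": -0.55,"dy": 0.22,"dz": 0,"wx": 0,"wy": 0,"wz": 0}
    - {"hand": -1,"dx": -0.8,"dy": 0.38,"dz": 0,"wx": 0,"wy": 0,"wz": 0}
    - {"hand": -1,"dx": -1.03,"dy": 0.57,"dz": 0,"wx": 0,"wy": 0,"wz": 0}
    - {"hand": -1,"dx": -1.25,"dy": 0.78,"dz": 0,"wx": 0,"wy": 0,"wz": 0}
    - {"hand": -1,"dx": -1.45,"dy": 1.0,"dz": 0,"wx": 0,"wy": 0,"wz": 0}
    - {"hand": -1,"dx": -1.62,"dy": 1.25,"dz": 0,"wx": 0,"wy": 0,"wz": 0}
    - {"hand": -1,"dx": -1.77,"dy": 1.5,"dz": 0,"wx": 0,"wy": 0,"wz": 0}

```text
clock: 4.15
position: [0.4434, 0.14, 0.1181]
orientation: [0.003, 0.819, 0.574, 0.002]
wrist_force: [5.0, -11.5, 5.1]
finger_gap: 0.0119
grasp_force: 50.5
```

```bash
cat > q.py <<'E'
from h import *
o=ctrl.get_obs();a=.2856;A=np.array([[np.cos(a),-np.sin(a)],[np.sin(a),np.cos(a)]])
L=A.T@(o['position'][:2]*1000-[566,132.5]);v=L-[-16,65];print('tcp mixer',L.round(1),'q',np.arctan2(-v[0],-v[1]).round(3),np.hypot(*v).round(1),o['wrist_force'].round(1),o['finger_gap'],o['clock'])
E
python3 q.py
```

```text
tcp mixer [-115.5   41.7] q 1.341 102.2 [  5.  -11.5   5.1] 0.01190305584626456 4.15
```

Emit:
move_arm:
  commands:
    - {"hand": -1,"dx": -0.06,"dy": 0.1,"dz": 0,"wx": 0,"wy": 0,"wz": 0}
    - {"hand": -1,"dx": -0.1,"dy": 0.18,"dz": 0,"wx": 0,"wy": 0,"wz": 0}
    - {"hand": -1,"dx": -0.1,"dy": 0.18,"dz": 0,"wx": 0,"wy": 0,"wz": 0}
    - {"hand": -1,"dx": -0.1,"dy": 0.18,"dz": 0,"wx": 0,"wy": 0,"wz": 0}
    - {"hand": -1,"dx": -0.05,"dy": 0.09,"dz": 0,"wx": 0,"wy": 0,"wz": 0}
    - {"hand": -1,"dx": 0,"dy": 0,"dz": 0,"wx": 0,"wy": 0,"wz": 0}
    - {"hand": -1,"dx": 0.05,"dy": -0.09,"dz": 0,"wx": 0,"wy": 0,"wz": 0}
    - {"hand": -1,"dx": 0.06,"dy": -0.11,"dz": 0,"wx": 0,"wy": 0,"wz": 0}

```text
clock: 4.82
position: [0.4449, 0.1377, 0.118]
orientation: [0.001, 0.819, 0.574, 0.002]
wrist_force: [0.2, 0.7, 7.6]
finger_gap: 0.012
grasp_force: 50.7
```

```bash
python3 q.py
```

```text
tcp mixer [-114.7   39.1] q 1.314 102.0 [0.2 0.7 7.6] 0.012025068991822797 4.8167
```

The lateral force fell to zero, so the catch is holding. I'll let go and rise.

Emit:
move_arm:
  commands:
    - {"hand": 0,"dx": 0,"dy": 0,"dz": 0,"wx": 0,"wy": 0,"wz": 0}
    - {"hand": 0,"dx": 0,"dy": 0,"dz": 0,"wx": 0,"wy": 0,"wz": 0}
    - {"hand": 0,"dx": 0,"dy": 0,"dz": 0,"wx": 0,"wy": 0,"wz": 0}
    - {"hand": 0,"dx": 0,"dy": 0,"dz": 0,"wx": 0,"wy": 0,"wz": 0}
    - {"hand": 0,"dx": 0,"dy": 0,"dz": 1,"wx": 0,"wy": 0,"wz": 0}
    - {"hand": 0,"dx": 0,"dy": 0,"dz": 2,"wx": 0,"wy": 0,"wz": 0}
    - {"hand": 0,"dx": 0,"dy": 0,"dz": 3,"wx": 0,"wy": 0,"wz": 0}
    - {"hand": 0,"dx": 0,"dy": 0,"dz": 4,"wx": 0,"wy": 0,"wz": 0}

```text
clock: 5.48
position: [0.4418, 0.138, 0.2372]
orientation: [-0.0, 0.818, 0.575, -0.0]
wrist_force: [-0.4, 0.6, -0.4]
finger_gap: 0.0424
grasp_force: 0.0
```

```bash
python3 - <<'E'
from h import *
s=snap('wrist','w2.png');P=cloud(s);a=.2856;A=np.array([[np.cos(a),-np.sin(a)],[np.sin(a),np.cos(a)]])
L=P.copy();L[...,:2]=(P[...,:2]*1000-[566,132.5])@A
k=(L[...,2]>.139)&(L[...,2]<.15)&(abs(L[...,0]+110)<40);print(k.sum(),L[k].mean(0),L[k].min(0),L[k].max(0))
c=s['pixels'].max(2)
k=(L[...,2]>.055)&(L[...,2]<.07)&(c<75)&(abs(L[...,0]+100)<50)&(L[...,1]>70);print('paddle',k.sum(),L[k].mean(0),np.percentile(L[k],[2,98],0))
b=(abs(L[...,2]-.03)<.006)&(c>100);
if b.sum():
  r=cv2.minAreaRect(P[b][:,:2].astype(np.float32)*1000);print(r)
p=(abs(L[...,2]-.03)<.008)&(c<60)&(abs(L[...,0])<40)&(abs(L[...,1])<40);print('pad',p.sum(),np.percentile(L[p],[2,98],0))
E
```

```text
261 [-113.92461784   39.6612908     0.14266798] [-120.73168322   32.73351796    0.13944728] [-107.53066619   45.95963089    0.14459524]
paddle 757 [-8.70897182e+01  9.67470886e+01  6.48990061e-02] [[-1.13840955e+02  7.93174705e+01  6.32144119e-02]
 [-7.35556406e+01  1.15643218e+02  6.65953118e-02]]
((541.4301147460938, 151.77008056640625), (223.48533630371094, 198.96456909179688), 16.394258499145508)
pad 2303 [[-23.7865211  -23.15874278   0.03010883]
 [ 27.3218094   29.33912277   0.03319601]]
```

View pics/w2.png

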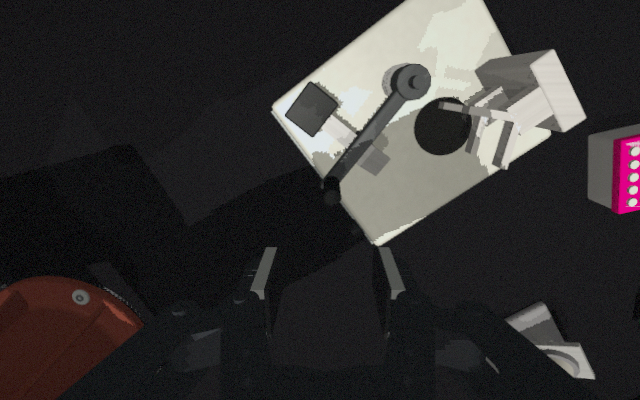

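The arm stays cocked: handle top at px (332,195), paddle at (312,108). The wrist data shift the mixer origin to about (568,135), putting the paddle at about (448,199). Next I go to the flask.

Emit:
move_arm:
  commands:
    - {"hand": 1,"dx": 0.05,"dy": -1.2,"dz": 0.5,"wx": 0,"wy": 0,"wz": -1.17}
    - {"hand": 1,"dx": 0.1,"dy": -2.4,"dz": 1,"wx": 0,"wy": 0,"wz": -2.34}
    - {"hand": 1,"dx": 0.15,"dy": -3.6,"dz": 1.5,"wx": 0,"wy": 0,"wz": -3.51}
    - {"hand": 1,"dx": 0.2,"dy": -4.8,"dz": 1.5,"wx": 0,"wy": 0,"wz": -4.68}
    - {"hand": 1,"dx": 0.25,"dy": -6,"dz": 1.5,"wx": 0,"wy": 0,"wz": -5.85}
    - {"hand": 1,"dx": 0.3,"dy": -7.2,"dz": 1.5,"wx": 0,"wy": 0,"wz": -7.02}
    - {"hand": 1,"dx": 0.35,"dy": -8.4,"dz": 1.5,"wx": 0,"wy": 0,"wz": -8.19}
    - {"hand": 1,"dx": 0.4,"dy": -9.5,"dz": 1.5,"wx": 0,"wy": 0,"wz": -9.28}

```text
clock: 6.2
position: [0.454, -0.149, 0.2807]
orientation: [0.0, 0.992, 0.123, -0.0]
wrist_force: [1.1, -0.2, -0.3]
finger_gap: 0.0853
grasp_force: 0.0
```

Emit:
move_arm:
  commands:
    - {"hand": 1,"dx": 0.15,"dy": -0.4,"dz": -0.1,"wx": 0.2,"wy": -0.8,"wz": 0}
    - {"hand": 1,"dx": 0.3,"dy": -0.8,"dz": -0.2,"wx": 0.41,"wy": -1.6,"wz": 0}
    - {"hand": 1,"dx": 0.45,"dy": -1.2,"dz": -0.3,"wx": 0.61,"wy": -2.4,"wz": 0}
    - {"hand": 1,"dx": 0.6,"dy": -1.6,"dz": -0.4,"wx": 0.82,"wy": -3.2,"wz": 0}
    - {"hand": 1,"dx": 0.75,"dy": -2,"dz": -0.5,"wx": 1.02,"wy": -4,"wz": 0}
    - {"hand": 1,"dx": 0.9,"dy": -2.4,"dz": -0.6,"wx": 1.22,"wy": -4.8,"wz": 0}
    - {"hand": 1,"dx": 1.05,"dy": -2.8,"dz": -0.77,"wx": 1.44,"wy": -5.65,"wz": 0}
    - {"hand": 1,"dx": 1.05,"dy": -2.8,"dz": -0.77,"wx": 1.44,"wy": -5.65,"wz": 0}

```text
clock: 6.87
position: [0.4841, -0.232, 0.2554]
orientation: [-0.038, 0.946, 0.118, 0.299]
wrist_force: [0.2, -0.1, -0.6]
finger_gap: 0.0853
grasp_force: 0.0
```

```bash
cat > f.py <<'E'
from h import *
from scipy.optimize import least_squares
import sys
s=snap('wrist',sys.argv[1]);P=cloud(s).reshape(-1,3);c=s['pixels'].reshape(-1,3).astype(int)
o=ctrl.get_obs();print(o['position'],o['orientation'],o['qpos'].round(2))
F0=np.array([627.5,-195,50]);ps=.25
def ax(ps):return np.array([-np.sin(.6109)*np.cos(ps),-np.sin(.6109)*np.sin(ps),np.cos(.6109)])
def cyl(x,q):
    v=q*1000-x[:3];t=v@ax(x[3]);return t,np.linalg.norm(v-t[:,None]*ax(x[3]),axis=1)
t,r=cyl([*F0,ps],P);k=(t>118)&(t<185)&(r<40)&np.isfinite(t);q=P[k];print(k.sum())
def res(x):
    t,r=cyl(x,q)
    return np.minimum(np.minimum(np.hypot(r-25,np.clip(t-160,0,None)),np.hypot(t-160,np.clip(15-r,0,None)+np.clip(r-25,0,None))),np.minimum(np.hypot(r-15,np.clip(t-177,0,None)+np.clip(160-t,0,None)),np.hypot(t-177,np.clip(r-15,0,None))))
best=min((least_squares(res,[*(F0+[a,b,e]),p],loss='soft_l1',f_scale=1.5) for a in(-5,5) for b in(-5,5) for e in(-4,4) for p in(.2,.3)),key=lambda r:r.cost)
x=best.x;print('foot',x.round(3),best.cost/len(q));u=ax(x[3]);print('tcp s=115',(x[:3]+115*u).round(1),'u',u.round(3),'s137',(x[:3]+137*u).round(1))
E
python3 f.py w3.png
```

```text
[ 0.48419899 -0.23152139  0.25605734] [-0.03775863  0.94664809  0.11808498  0.29746869] [-0.92  0.04 -0.56  0.7   0.55  2.05]
3747
foot [ 6.29314e+02 -1.93929e+02  5.07920e+01  2.32000e-01] 0.15147177338316442
tcp s=115 [ 565.1 -209.1  145. ] u [-0.558 -0.132  0.819] s137 [ 552.8 -212.   163. ]
```

View pics/w3.png

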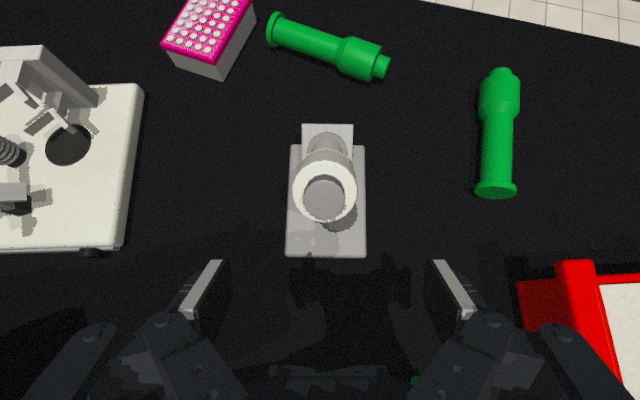

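The wrist view shows the flask centred between the fingers (px 325,190), and the fit residual is small. I'll advance along its axis.

Emit:
move_arm:
  commands:
    - {"hand": 1,"dx": 0.5,"dy": 0.25,"dz": -0.5,"wx": 0,"wy": 0,"wz": -0.14}
    - {"hand": 1,"dx": 1,"dy": 0.35,"dz": -1.2,"wx": 0,"wy": 0,"wz": -0.14}
    - {"hand": 1,"dx": 1.4,"dy": 0.45,"dz": -1.8,"wx": 0,"wy": 0,"wz": -0.14}
    - {"hand": 1,"dx": 1.8,"dy": 0.54,"dz": -2.4,"wx": 0,"wy": 0,"wz": -0.14}
    - {"hand": 1,"dx": 2.15,"dy": 0.62,"dz": -2.9,"wx": 0,"wy": 0,"wz": -0.14}
    - {"hand": 1,"dx": 2.43,"dy": 0.69,"dz": -3.3,"wx": 0,"wy": 0,"wz": -0.14}
    - {"hand": 1,"dx": 2.7,"dy": 0.75,"dz": -3.7,"wx": 0,"wy": 0,"wz": -0.14}
    - {"hand": 1,"dx": 2.7,"dy": 0.75,"dz": -3.7,"wx": 0,"wy": 0,"wz": -0.14}

```text
clock: 7.58
position: [0.5674, -0.2066, 0.1449]
orientation: [-0.036, 0.947, 0.114, 0.297]
wrist_force: [-0.5, 0.5, -0.2]
finger_gap: 0.0855
grasp_force: 0.0
```

Emit:
move_arm:
  commands:
    - {"hand": 1,"dx": -0.07,"dy": -0.08,"dz": 0,"wx": 0,"wy": 0,"wz": 0}
    - {"hand": 1,"dx": -0.07,"dy": -0.08,"dz": 0,"wx": 0,"wy": 0,"wz": 0}
    - {"hand": -0.5,"dx": -0.07,"dy": -0.08,"dz": 0,"wx": 0,"wy": 0,"wz": 0}
    - {"hand": -0.5,"dx": -0.07,"dy": -0.08,"dz": 0,"wx": 0,"wy": 0,"wz": 0}
    - {"hand": -0.5,"dx": -0.07,"dy": -0.08,"dz": 0,"wx": 0,"wy": 0,"wz": 0}
    - {"hand": -0.5,"dx": -0.07,"dy": -0.08,"dz": 0,"wx": 0,"wy": 0,"wz": 0}
    - {"hand": -0.5,"dx": -0.07,"dy": -0.08,"dz": 0,"wx": 0,"wy": 0,"wz": 0}
    - {"hand": -0.5,"dx": -0.07,"dy": -0.08,"dz": 0,"wx": 0,"wy": 0,"wz": 0}
  squeeze: 70

```text
clock: 8.25
position: [0.5646, -0.2104, 0.1477]
orientation: [-0.035, 0.947, 0.113, 0.299]
wrist_force: [-7.9, 4.4, 12.0]
finger_gap: 0.0487
grasp_force: 69.9
```

Emit:
move_arm:
  commands:
    - {"hand": -0.5,"dx": 0,"dy": 0,"dz": 0.2,"wx": 0,"wy": 0,"wz": 0}
    - {"hand": -0.5,"dx": 0,"dy": 0,"dz": 0.6,"wx": 0,"wy": 0,"wz": 0}
    - {"hand": -0.5,"dx": 0,"dy": 0,"dz": 1.2,"wx": 0,"wy": 0,"wz": 0}
    - {"hand": -0.5,"dx": 0,"dy": 0,"dz": 2,"wx": 0,"wy": 0,"wz": 0}
    - {"hand": -0.5,"dx": 0,"dy": 0,"dz": 2.8,"wx": 0,"wy": 0,"wz": 0}
    - {"hand": -0.5,"dx": 0,"dy": 0,"dz": 3.6,"wx": 0,"wy": 0,"wz": 0}
    - {"hand": -0.5,"dx": 0,"dy": 0,"dz": 4.4,"wx": 0,"wy": 0,"wz": 0}
    - {"hand": -0.5,"dx": 0,"dy": 0,"dz": 4.8,"wx": 0,"wy": 0,"wz": 0}

```text
clock: 8.92
position: [0.5652, -0.2116, 0.2942]
orientation: [-0.033, 0.947, 0.113, 0.3]
wrist_force: [0.2, -0.7, -2.0]
finger_gap: 0.049
grasp_force: 72.6
```

```bash
python3 - <<'E'
from h import *
from scipy.spatial.transform import Rotation as Ro
o=ctrl.get_obs();print(o['position'],o['finger_gap'],o['grasp_force'],o['wrist_force'])
w,x,y,z=o['orientation'];T=Ro.from_quat([x,y,z,w]);M=T.as_matrix();print(M.round(3))
for n in('wrist','side'):
    s=snap(n,'g_'+n+'.png');P=cloud(s).reshape(-1,3);c=s['pixels'].reshape(-1,3).astype(int)
    L=(P-o['position'])@M*1000
    k=(abs(L[:,1])<40)&(abs(L[:,0])<45)&(L[:,2]>8)&(L[:,2]<135)&np.isfinite(L[:,0])&(c.max(1)-c.min(1)<40)&(c.max(1)>70);print(n,k.sum())
    for lo in range(10,130,20):
        q=L[k&(L[:,2]>lo)&(L[:,2]<lo+20)]
        if len(q)>3:print(lo,len(q),q.min(0).round(1),q.max(0).round(1))
# upright goal: tool z down, tool y at same yaw as the mixer's y or opposite
a=.2856
sg=np.sign(M[1,1])
y=sg*np.array([-np.sin(a),np.cos(a),0]);zz=np.array([0,0,-1.]);G=np.c_[np.cross(y,zz),y,zz]
print('rotvec units',(np.degrees((Ro.from_matrix(G)*T.inv()).as_rotvec())/6).round(2))
E
```

```text
[ 0.56517048 -0.21160437  0.29418736] 0.04899024979786272 72.55972623825073 [ 0.18712706 -0.71884512 -1.95941202]
[[ 0.795  0.235  0.56 ]
 [ 0.195 -0.972  0.131]
 [ 0.575  0.005 -0.818]]
wrist 2689
10 255 [ 10.3 -15.1  19.6] [18.5 13.9 29.9]
30 589 [  4.1 -18.   30. ] [18.4 16.8 50. ]
50 453 [  4.3 -18.2  50.1] [18.2 16.4 70. ]
70 357 [  3.7 -18.4  70. ] [18.2 16.7 90. ]
90 769 [ -8.7 -24.4  90.1] [ 23.6  22.4 110. ]
110 266 [ -9.6 -24.5 110. ] [ 24.1  22.5 116.3]
side 293
10 47 [-19.5 -20.2  11.4] [15.2 -4.3 29.7]
30 54 [-19.2 -19.7  30.1] [13.9 -3.3 50. ]
50 50 [-19.  -21.1  50.2] [14.9 -3.  69.7]
70 48 [-20.5 -18.8  70.1] [15.5  0.1 89.8]
90 65 [-21.7 -26.1  90. ] [ 17.9  12.1 109.8]
110 27 [-22.  -26.4 110. ] [ 19.6  13.9 118.2]
rotvec units [-1.47  5.66  0.43]
```

The flask is coaxial with the tool and its foot is about 116.5 mm below the TCP. I'll turn it upright and carry it to the front of the mixer.

Emit:
move_arm:
  commands:
    - {"hand": -0.5,"dx": -0.1,"dy": 0.4,"dz": 0.2,"wx": -0.2,"wy": 0.75,"wz": 0.06}
    - {"hand": -0.5,"dx": -0.2,"dy": 1,"dz": 0.3,"wx": -0.39,"wy": 1.5,"wz": 0.12}
    - {"hand": -0.5,"dx": -0.3,"dy": 1.8,"dz": 0.3,"wx": -0.58,"wy": 2.25,"wz": 0.17}
    - {"hand": -0.5,"dx": -0.4,"dy": 2.6,"dz": 0.3,"wx": -0.78,"wy": 3,"wz": 0.23}
    - {"hand": -0.5,"dx": -0.5,"dy": 3.4,"dz": 0.3,"wx": -0.97,"wy": 3.75,"wz": 0.29}
    - {"hand": -0.5,"dx": -0.6,"dy": 4.2,"dz": 0.3,"wx": -1.17,"wy": 4.5,"wz": 0.35}
    - {"hand": -0.5,"dx": -0.7,"dy": 4.9,"dz": 0.3,"wx": -1.37,"wy": 5.25,"wz": 0.4}
    - {"hand": -0.5,"dx": -0.8,"dy": 5.5,"dz": 0.3,"wx": -1.47,"wy": 5.66,"wz": 0.43}

```text
clock: 9.68
position: [0.5406, -0.0443, 0.2984]
orientation: [-0.001, 0.99, 0.142, -0.004]
wrist_force: [-0.5, -0.7, -2.7]
finger_gap: 0.0487
grasp_force: 72.6
```

Emit:
move_arm:
  commands:
    - {"hand": -0.5,"dx": -0.1,"dy": 0.6,"dz": 0,"wx": 0,"wy": 0,"wz": 0}
    - {"hand": -0.5,"dx": -0.2,"dy": 1.3,"dz": 0,"wx": 0,"wy": 0,"wz": 0}
    - {"hand": -0.5,"dx": -0.35,"dy": 2.1,"dz": 0,"wx": 0,"wy": 0,"wz": 0}
    - {"hand": -0.5,"dx": -0.5,"dy": 3,"dz": 0,"wx": 0,"wy": 0,"wz": 0}
    - {"hand": -0.5,"dx": -0.65,"dy": 3.9,"dz": 0,"wx": 0,"wy": 0,"wz": 0}
    - {"hand": -0.5,"dx": -0.75,"dy": 4.7,"dz": 0,"wx": 0,"wy": 0,"wz": 0}
    - {"hand": -0.5,"dx": -0.87,"dy": 5.3,"dz": 0,"wx": 0,"wy": 0,"wz": 0}
    - {"hand": -0.5,"dx": -0.87,"dy": 5.53,"dz": 0,"wx": 0,"wy": 0,"wz": 0}

```text
clock: 10.35
position: [0.5134, 0.1221, 0.2984]
orientation: [-0.001, 0.99, 0.142, -0.002]
wrist_force: [-0.2, -0.3, -2.4]
finger_gap: 0.0488
grasp_force: 72.8
```

```bash
cat > st.py <<'E'
from h import *
from scipy.spatial.transform import Rotation as Ro
import sys
O=np.array([568,135.])
o=ctrl.get_obs();w,x,y,z=o['orientation'];T=Ro.from_quat([x,y,z,w]);M=T.as_matrix()
a=.2856;A=np.array([[np.cos(a),-np.sin(a)],[np.sin(a),np.cos(a)]])
print('clk',o['clock'],'tcp',(o['position']*1000).round(1),'mixer',(A.T@(o['position'][:2]*1000-O)).round(1),'zaxis',M[:,2].round(3),o['finger_gap'].round(4),o['grasp_force'].round(1),o['wrist_force'].round(1))
sg=np.sign(M[1,1]);y=sg*np.array([-np.sin(a),np.cos(a),0]);zz=np.array([0,0,-1.]);G=np.c_[np.cross(y,zz),y,zz]
print('rot left units',(np.degrees((Ro.from_matrix(G)*T.inv()).as_rotvec())/6).round(2))
E
python3 st.py; python3 - <<'E'
from h import *
s=snap('wrist','w4.png');P=cloud(s);a=.2856;A=np.array([[np.cos(a),-np.sin(a)],[np.sin(a),np.cos(a)]])
L=P.copy();L[...,:2]=(P[...,:2]*1000-[568,135])@A
c=s['pixels'].max(2)
k=(L[...,2]>.11)&(L[...,2]<.132)&(L[...,0]>0)&(L[...,0]<90)&(abs(L[...,1])<50);print('fork+col',k.sum(),np.percentile(L[k],[1,99],0).round(3))
for x0 in range(0,80,8):
  j=k&(L[...,0]>x0)&(L[...,0]<x0+8)
  if j.sum()>3:print(x0,j.sum(),L[j][:,1].min().round(1),L[j][:,1].max().round(1))
k=(L[...,2]>.137)&(L[...,2]<.15)&(abs(L[...,0]+115)<30)&(abs(L[...,1]-40)<25);print('handle',k.sum(),L[k].mean(0) if k.any() else 0)
E
```

```text
fork+col 3253 [[  3.528 -27.57    0.12 ]
 [ 71.578  29.861   0.131]]
0 135 -27.7 29.7
8 172 -23.9 25.9
16 170 -15.7 17.6
24 272 -11.1 13.0
32 251 -10.9 13.0
40 279 -10.9 12.9
48 588 -28.9 31.1
56 699 -28.7 30.9
64 687 -28.4 30.8
handle 0 0Traceback (most recent call last):
  File "st.py", line 7, in <module>
    print('clk',o['clock'],'tcp',(o['position']*1000).round(1),'mixer',(A.T@(o['position'][:2]*1000-O)).round(1),'zaxis',M[:,2].round(3),o['finger_gap'].round(4),o['grasp_force'].round(1),o['wrist_force'].round(1))
                                                                                                                                         ^^^^^^^^^^^^^^^^^^^^^
AttributeError: 'float' object has no attribute 'round'
```

View pics/w4.png

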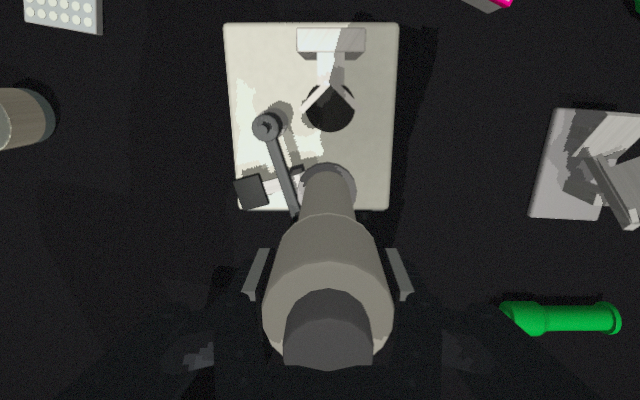

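The forks are centred at y≈+1 mm in my frame. Before lowering I check how far the catch slab extends (px ~297,170 near the foot).

```bash
sed -i "s/o\['finger_gap'\].round(4),o\['grasp_force'\].round(1)/o['finger_gap'],o['grasp_force']/" st.py; python3 st.py; python3 - <<'E'
from h import *
d=np.load('/tmp/top0.npz');P=d['P']+[0,0,.0022];a=.2856;A=np.array([[np.cos(a),-np.sin(a)],[np.sin(a),np.cos(a)]])
L=P.copy();L[...,:2]=(P[...,:2]*1000-[566.5,133.5])@A
k=(L[...,2]>.042)&(L[...,0]<-40)&(L[...,0]>-130)&(abs(L[...,1]-20)<95)
for y0 in range(-60,115,8):
  j=k&(L[...,1]>y0)&(L[...,1]<y0+8)
  if j.sum():print(y0,j.sum(),L[j][:,0].min().round(0),L[j][:,0].max().round(0),L[j][:,2].max().round(3))
E
```

```text
clk 10.4 tcp [513.8 122.  298.5] mixer [-55.6   2.8] zaxis [-0.004  0.002 -1.   ] 0.04852628084550742 72.82216429710388 [ 0.6  0.4 -2.6]
rot left units [-0.02 -0.04 -0.  ]
4 9 -86.0 -69.0 0.071
12 20 -87.0 -65.0 0.074
20 22 -90.0 -67.0 0.084
28 24 -92.0 -69.0 0.087
36 14 -93.0 -71.0 0.09
44 15 -92.0 -74.0 0.063
52 14 -95.0 -79.0 0.067
60 15 -97.0 -80.0 0.065
68 18 -111.0 -83.0 0.067
76 31 -115.0 -75.0 0.07
84 34 -116.0 -76.0 0.069
92 36 -118.0 -78.0 0.071
100 30 -118.0 -79.0 0.071
108 11 -103.0 -81.0 0.066
```

Emit:
move_arm:
  commands:
    - {"hand": -0.5,"dx": 0.4,"dy": 0.05,"dz": 0,"wx": -0.02,"wy": -0.04,"wz": 0}
    - {"hand": -0.5,"dx": 0.72,"dy": 0.09,"dz": -0.3,"wx": -0.02,"wy": -0.04,"wz": 0}
    - {"hand": -0.5,"dx": 0.72,"dy": 0.09,"dz": -1,"wx": -0.02,"wy": -0.04,"wz": 0}
    - {"hand": -0.5,"dx": 0.72,"dy": 0.09,"dz": -1.8,"wx": -0.02,"wy": -0.04,"wz": 0}
    - {"hand": -0.5,"dx": 0.72,"dy": 0.09,"dz": -2.6,"wx": -0.02,"wy": -0.04,"wz": 0}
    - {"hand": -0.5,"dx": 0.72,"dy": 0.09,"dz": -3.4,"wx": -0.02,"wy": -0.04,"wz": 0}
    - {"hand": -0.5,"dx": 0.72,"dy": 0.09,"dz": -4.1,"wx": -0.02,"wy": -0.04,"wz": 0}
    - {"hand": -0.5,"dx": 0.72,"dy": 0.09,"dz": -4.5,"wx": -0.02,"wy": -0.04,"wz": 0}

```text
clock: 11.07
position: [0.5349, 0.1214, 0.1609]
orientation: [0.0, 0.99, 0.141, -0.001]
wrist_force: [1.0, 0.1, -2.2]
finger_gap: 0.0485
grasp_force: 72.9
```

```bash
python3 st.py
```

```text
clk 11.0667 tcp [534.9 121.4 160.9] mixer [-35.5  -3.7] zaxis [-0.002 -0.001 -1.   ] 0.04851495633994686 72.87501454353333 [ 1.   0.1 -2.2]
rot left units [ 0.01 -0.02  0.03]
```

Emit:
move_arm:
  commands:
    - {"hand": -0.5,"dx": 0,"dy": 0,"dz": -0.2,"wx": 0,"wy": 0,"wz": 0}
    - {"hand": -0.5,"dx": 0,"dy": 0,"dz": -0.38,"wx": 0,"wy": 0,"wz": 0}
    - {"hand": -0.5,"dx": 0.2,"dy": 0.13,"dz": -0.38,"wx": 0,"wy": 0,"wz": 0}
    - {"hand": -0.5,"dx": 0.4,"dy": 0.23,"dz": -0.38,"wx": 0,"wy": 0,"wz": 0}
    - {"hand": -0.5,"dx": 0.6,"dy": 0.31,"dz": -0.38,"wx": 0,"wy": 0,"wz": 0}
    - {"hand": -0.5,"dx": 0.8,"dy": 0.37,"dz": -0.38,"wx": 0,"wy": 0,"wz": 0}
    - {"hand": -0.5,"dx": 0.95,"dy": 0.42,"dz": -0.38,"wx": 0,"wy": 0,"wz": 0}
    - {"hand": -0.5,"dx": 0.95,"dy": 0.42,"dz": -0.38,"wx": 0,"wy": 0,"wz": 0}

```text
clock: 11.73
position: [0.5662, 0.1357, 0.1536]
orientation: [0.0, 0.99, 0.142, 0.002]
wrist_force: [-0.1, -0.8, -2.3]
finger_gap: 0.0489
grasp_force: 72.9
```

```bash
python3 st.py
```

```text
clk 11.7333 tcp [566.2 135.7 153.6] mixer [-1.6  1.2] zaxis [ 0.003 -0.    -1.   ] 0.04891161510724611 72.88067936897278 [-0.1 -0.8 -2.3]
rot left units [0.   0.03 0.02]
```

Emit:
move_arm:
  commands:
    - {"hand": -0.5,"dx": 0.03,"dy": -0.02,"dz": -0.06,"wx": 0,"wy": 0,"wz": 0}
    - {"hand": -0.5,"dx": 0.05,"dy": -0.02,"dz": -0.12,"wx": 0,"wy": 0,"wz": 0}
    - {"hand": -0.5,"dx": 0.05,"dy": -0.02,"dz": -0.15,"wx": 0,"wy": 0,"wz": 0}
    - {"hand": -0.5,"dx": 0.05,"dy": -0.02,"dz": -0.18,"wx": 0,"wy": 0,"wz": 0}
    - {"hand": -0.5,"dx": 0.05,"dy": -0.02,"dz": -0.2,"wx": 0,"wy": 0,"wz": 0}
    - {"hand": -0.5,"dx": 0.05,"dy": -0.02,"dz": -0.2,"wx": 0,"wy": 0,"wz": 0}
    - {"hand": -0.5,"dx": 0.05,"dy": -0.02,"dz": -0.2,"wx": 0,"wy": 0,"wz": 0}
    - {"hand": -0.5,"dx": 0.05,"dy": -0.02,"dz": -0.2,"wx": 0,"wy": 0,"wz": 0}

```text
clock: 12.4
position: [0.5665, 0.1348, 0.1485]
orientation: [0.0, 0.99, 0.141, 0.002]
wrist_force: [-2.3, -0.4, 8.9]
finger_gap: 0.0488
grasp_force: 73.9
```

```bash
python3 st.py
```

```text
clk 12.4 tcp [566.5 134.8 148.5] mixer [-1.5  0.2] zaxis [ 0.003 -0.    -1.   ] 0.04881846102891879 73.87808918952942 [-2.3 -0.4  8.9]
rot left units [0.   0.03 0.02]
```

Emit:
move_arm:
  commands:
    - {"hand": -0.5,"dx": 0,"dy": 0,"dz": 0.04,"wx": 0,"wy": 0,"wz": 0}
    - {"hand": -0.5,"dx": 0,"dy": 0,"dz": 0.06,"wx": 0,"wy": 0,"wz": 0}
    - {"hand": 0.2,"dx": 0,"dy": 0,"dz": 0.06,"wx": 0,"wy": 0,"wz": 0}
    - {"hand": 0.3,"dx": 0,"dy": 0,"dz": 0.06,"wx": 0,"wy": 0,"wz": 0}
    - {"hand": 0.4,"dx": 0,"dy": 0,"dz": 0.06,"wx": 0,"wy": 0,"wz": 0}
    - {"hand": 0.6,"dx": 0,"dy": 0,"dz": 0.06,"wx": 0,"wy": 0,"wz": 0}
    - {"hand": 0.8,"dx": 0,"dy": 0,"dz": 0.06,"wx": 0,"wy": 0,"wz": 0}
    - {"hand": 0.8,"dx": 0,"dy": 0,"dz": 0.06,"wx": 0,"wy": 0,"wz": 0}

```text
clock: 13.07
position: [0.5663, 0.1347, 0.1491]
orientation: [0.0, 0.99, 0.141, 0.001]
wrist_force: [0.0, 1.3, -0.3]
finger_gap: 0.077
grasp_force: 0.0
```

```bash
python3 st.py; cat > fl.py <<'E'
from h import *
from scipy.optimize import least_squares
a=.2856;A=np.array([[np.cos(a),-np.sin(a)],[np.sin(a),np.cos(a)]])
import sys
for n in sys.argv[1:]:
    s=snap(n,'fl_%s_%d.png'%(n,int(ctrl.get_obs()['clock']*100)));P=cloud(s).reshape(-1,3)*1000+[0,0,2.2 if n=='top' else 0];c=s['pixels'].reshape(-1,3).astype(int)
    L=P.copy();L[:,:2]=(P[:,:2]-[567.7,136])@A
    k=(np.hypot(L[:,0],L[:,1])<33)&(L[:,2]>146)&(L[:,2]<212)&np.isfinite(L[:,0])&(c.max(1)>60);q=L[k]
    def res(x):
        t=q[:,2]-x[4];ax=x[:2]+np.outer(q[:,2]-30,x[2:4]);r=np.hypot(*(q[:,:2]-ax).T)
        return np.minimum(np.minimum(np.hypot(r-25,np.clip(t-160,0,None)),np.hypot(t-160,np.clip(15-r,0,None))),np.minimum(np.hypot(r-15,np.clip(160-t,0,None)),np.hypot(t-177,np.clip(r-15,0,None))))
    r=min((least_squares(res,[i,j,0,0,30],loss='soft_l1',f_scale=1.5) for i in(-5,5) for j in(-5,5)),key=lambda r:r.cost);print(n,k.sum(),'foot xy',r.x[:2].round(1),'tilt',r.x[2:4].round(3),'z',r.x[4].round(1),r.cost/max(1,len(q)))
    k=(L[:,2]>138)&(L[:,2]<150)&(abs(L[:,0]+115)<25)&(abs(L[:,1]-39)<25)&np.isfinite(L[:,0]);print('handle',k.sum(),L[k].mean(0) if k.any() else '')
E
python3 fl.py top wrist
```

```text
clk 13.0667 tcp [566.3 134.7 149.1] mixer [-1.7  0.2] zaxis [ 0.002 -0.    -1.   ] 0.07695501194968657 0.0 [ 0.   1.3 -0.3]
rot left units [0.   0.02 0.02]
top 32 foot xy [-6.1 -0.7] tilt [ 0.023 -0.015] z 30.6 0.09039734446911811
handle 0 
wrist 15987 foot xy [-1.7  0.2] tilt [-0.006  0.002] z 30.9 0.09710729152093416
handle 0
```

The flask stands upright at (-1.7, 0.2) mm with almost no tilt. I'll rise clear.

Emit:
move_arm:
  commands:
    - {"hand": 0.8,"dx": 0,"dy": 0,"dz": 0,"wx": 0,"wy": 0,"wz": 0}
    - {"hand": 0.8,"dx": 0,"dy": 0,"dz": 0.4,"wx": 0,"wy": 0,"wz": 0}
    - {"hand": 0.8,"dx": 0,"dy": 0,"dz": 1,"wx": 0,"wy": 0,"wz": 0}
    - {"hand": 0.8,"dx": 0,"dy": 0,"dz": 1.8,"wx": 0,"wy": 0,"wz": 0}
    - {"hand": 0.8,"dx": 0,"dy": 0,"dz": 2.7,"wx": 0,"wy": 0,"wz": 0}
    - {"hand": 0.8,"dx": 0,"dy": 0,"dz": 3.6,"wx": 0,"wy": 0,"wz": 0}
    - {"hand": 0.8,"dx": 0,"dy": 0,"dz": 4,"wx": 0,"wy": 0,"wz": 0}
    - {"hand": 0.8,"dx": 0,"dy": 0,"dz": 4,"wx": 0,"wy": 0,"wz": 0}

```text
clock: 13.83
position: [0.5678, 0.1349, 0.2724]
orientation: [0.0, 0.99, 0.141, 0.004]
wrist_force: [0.4, -0.7, 0.6]
finger_gap: 0.0771
grasp_force: 0.0
```

```bash
python3 st.py; python3 fl.py wrist top
```

```text
clk 13.8333 tcp [567.8 134.9 272.4] mixer [-0.2 -0.1] zaxis [ 0.007  0.    -1.   ] 0.07710840359996081 0.0 [ 0.4 -0.7  0.6]
rot left units [-0.    0.07  0.02]
wrist 4054 foot xy [-1.8  0.2] tilt [-0.005  0.   ] z 30.8 0.1397129216152288
handle 165 [-115.75345908   35.5165367   142.14241304]
top 170 foot xy [-6.7 -2.6] tilt [0.027 0.002] z 29.8 0.9465068694679349
handle 16 [-118.50535296   32.32659126  141.19645605]
```

Emit:
move_arm:
  commands:
    - {"hand": 0.4,"dx": -0.9,"dy": 0.5,"dz": 0,"wx": 0,"wy": 0,"wz": 0}
    - {"hand": 0,"dx": -1.8,"dy": 1,"dz": 0,"wx": 0,"wy": 0.07,"wz": 0}
    - {"hand": -0.5,"dx": -2.7,"dy": 1.5,"dz": -0.3,"wx": 0,"wy": 0.07,"wz": 0}
    - {"hand": -1,"dx": -3.5,"dy": 2,"dz": -1,"wx": 0,"wy": 0.07,"wz": 0}
    - {"hand": -1,"dx": -4.05,"dy": 2.33,"dz": -2,"wx": 0,"wy": 0.07,"wz": 0}
    - {"hand": -1,"dx": -4.05,"dy": 2.33,"dz": -3,"wx": 0,"wy": 0.07,"wz": 0}
    - {"hand": -1,"dx": -4.05,"dy": 2.33,"dz": -4,"wx": 0,"wy": 0.07,"wz": 0}
    - {"hand": -1,"dx": -4.05,"dy": 2.33,"dz": -4.4,"wx": 0,"wy": 0.07,"wz": 0}

```text
clock: 14.6
position: [0.4412, 0.204, 0.1325]
orientation: [0.0, 0.99, 0.142, -0.006]
wrist_force: [-0.7, -0.6, 0.1]
finger_gap: 0.0001
grasp_force: 0.0
```

```bash
python3 st.py; python3 - <<'E'
from h import *
s=snap('wrist','w5.png')
E
```

```text
clk 14.6 tcp [441.2 204.  132.5] mixer [-102.2  101.9] zaxis [-0.012 -0.002 -1.   ] 9.624507161481031e-05 0.0 [-0.7 -0.6  0.1]
rot left units [ 0.02 -0.11  0.01]
```

View pics/w5.png

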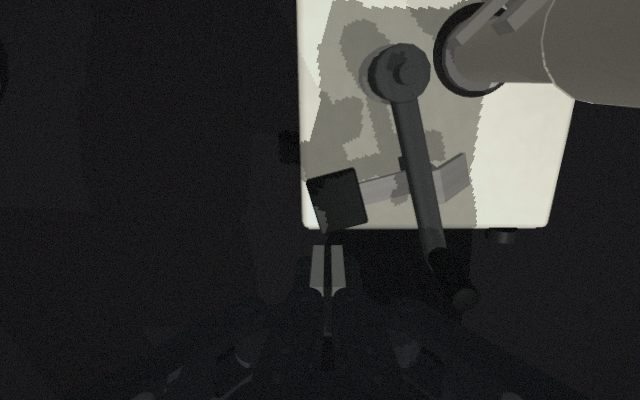

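The fingers line up with the paddle (px 338,197 against finger line 328), and the flask is undisturbed. I'll press.

Emit:
move_arm:
  commands:
    - {"hand": -1,"dx": 0.17,"dy": 0,"dz": -0.5,"wx": 0,"wy": -0.1,"wz": 0}
    - {"hand": -1,"dx": 0.17,"dy": 0,"dz": -1.2,"wx": 0,"wy": -0.1,"wz": 0}
    - {"hand": -1,"dx": 0.17,"dy": 0,"dz": -1.7,"wx": 0,"wy": -0.1,"wz": 0}
    - {"hand": -1,"dx": 0.17,"dy": 0,"dz": -2,"wx": 0,"wy": -0.1,"wz": 0}
    - {"hand": -1,"dx": 0.17,"dy": 0,"dz": -2,"wx": 0,"wy": -0.1,"wz": 0}
    - {"hand": -1,"dx": 0.17,"dy": 0,"dz": -2,"wx": 0,"wy": -0.1,"wz": 0}
    - {"hand": -1,"dx": 0.17,"dy": 0,"dz": -2,"wx": 0,"wy": -0.1,"wz": 0}
    - {"hand": -1,"dx": 0.17,"dy": 0,"dz": -2,"wx": 0,"wy": -0.1,"wz": 0}

```text
clock: 15.32
position: [0.4506, 0.2048, 0.078]
orientation: [0.0, 0.99, 0.141, 0.003]
wrist_force: [-0.4, 0.1, 0.6]
finger_gap: 0.0002
grasp_force: 0.0
```

```bash
python3 st.py
```

```text
clk 15.3167 tcp [450.6 204.8  78. ] mixer [-93. 100.] zaxis [ 0.007  0.    -1.   ] 0.00018850903188247816 0.0 [-0.4  0.1  0.6]
rot left units [-0.    0.06  0.02]
```

Emit:
move_arm:
  commands:
    - {"hand": -1,"dx": -0.05,"dy": 0,"dz": -0.3,"wx": 0,"wy": 0,"wz": 0}
    - {"hand": -1,"dx": -0.05,"dy": 0,"dz": -0.5,"wx": 0,"wy": 0,"wz": 0}
    - {"hand": -1,"dx": -0.05,"dy": 0,"dz": -0.7,"wx": 0,"wy": 0,"wz": 0}
    - {"hand": -1,"dx": -0.05,"dy": 0,"dz": -0.85,"wx": 0,"wy": 0,"wz": 0}
    - {"hand": -1,"dx": -0.05,"dy": 0,"dz": -0.95,"wx": 0,"wy": 0,"wz": 0}
    - {"hand": -1,"dx": -0.05,"dy": 0,"dz": -0.95,"wx": 0,"wy": 0,"wz": 0}
    - {"hand": -1,"dx": -0.05,"dy": 0,"dz": -0.95,"wx": 0,"wy": 0,"wz": 0}
    - {"hand": -1,"dx": -0.05,"dy": 0,"dz": -0.95,"wx": 0,"wy": 0,"wz": 0}

```text
clock: 15.98
position: [0.4487, 0.2047, 0.0487]
orientation: [0.0, 0.99, 0.141, 0.003]
wrist_force: [1.0, 0.7, 4.5]
finger_gap: 0.0004
grasp_force: 2.0
```

```bash
python3 st.py
```

```text
clk 15.9833 tcp [448.7 204.7  48.7] mixer [-94.9 100.5] zaxis [ 0.006 -0.    -1.   ] 0.00036519616907956505 1.97982469398994 [1.  0.7 4.5]
rot left units [0.   0.05 0.02]
```

Paddle pressed (4.5 N at z 48.7 mm). I'll rise and check.

Emit:
move_arm:
  commands:
    - {"hand": -1,"dx": 0,"dy": 0,"dz": 0,"wx": 0,"wy": 0,"wz": 0}
    - {"hand": -1,"dx": 0,"dy": 0,"dz": 0.5,"wx": 0,"wy": 0,"wz": 0}
    - {"hand": -1,"dx": 0,"dy": 0,"dz": 1.2,"wx": 0,"wy": 0,"wz": 0}
    - {"hand": -1,"dx": 0,"dy": 0,"dz": 2.2,"wx": 0,"wy": 0,"wz": 0}
    - {"hand": -1,"dx": -0.5,"dy": 0,"dz": 3.4,"wx": 0,"wy": 0,"wz": 0}
    - {"hand": -1,"dx": -1,"dy": 0,"dz": 4.6,"wx": 0,"wy": 0,"wz": 0}
    - {"hand": -1,"dx": -1.5,"dy": 0,"dz": 5.6,"wx": 0,"wy": 0,"wz": 0}
    - {"hand": -1,"dx": -1.5,"dy": 0,"dz": 6,"wx": 0,"wy": 0,"wz": 0}

```text
clock: 16.65
position: [0.4037, 0.1984, 0.2321]
orientation: [-0.002, 0.989, 0.146, 0.003]
wrist_force: [2.1, -0.0, 0.5]
finger_gap: -0.0001
grasp_force: 0.0
```

```bash
python3 st.py; python3 fl.py wrist; cp pics/fl_wrist_17*.png pics/last.png 2>/dev/null || cp pics/fl_wrist_16*.png pics/last.png
```

```text
clk 16.65 tcp [403.7 198.4 232.1] mixer [-139.7  107.2] zaxis [ 0.005  0.006 -1.   ] -0.00010929737039297646 0.0 [ 2.1 -0.   0.5]
rot left units [-0.05  0.05 -0.06]
wrist 2477 foot xy [-1.1 -2. ] tilt [0.008 0.017] z 31.0 0.1292161826788071
handle 0
```

View pics/last.png

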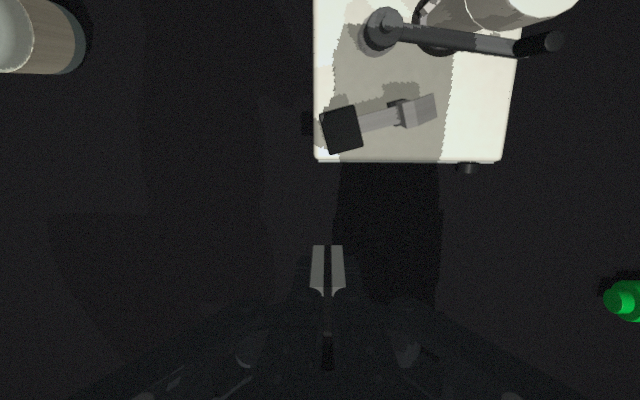

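The arm is shut across the flask (handle px 545,42), the paddle is up, and the flask is upright. I'll let the robot settle, then hand in.

Emit:
move_arm:
  commands:
    - {"hand": -1,"dx": 0,"dy": 0,"dz": 0,"wx": 0,"wy": 0,"wz": 0}
    - {"hand": -1,"dx": 0,"dy": 0,"dz": 0,"wx": 0,"wy": 0,"wz": 0}
    - {"hand": -1,"dx": 0,"dy": 0,"dz": 0,"wx": 0,"wy": 0,"wz": 0}
    - {"hand": -1,"dx": 0,"dy": 0,"dz": 0,"wx": 0,"wy": 0,"wz": 0}
    - {"hand": -1,"dx": 0,"dy": 0,"dz": 0,"wx": 0,"wy": 0,"wz": 0}
    - {"hand": -1,"dx": 0,"dy": 0,"dz": 0,"wx": 0,"wy": 0,"wz": 0}
    - {"hand": -1,"dx": 0,"dy": 0,"dz": 0,"wx": 0,"wy": 0,"wz": 0}
    - {"hand": -1,"dx": 0,"dy": 0,"dz": 0,"wx": 0,"wy": 0,"wz": 0}

```text
clock: 17.37
position: [0.4051, 0.1985, 0.2284]
orientation: [-0.002, 0.989, 0.145, 0.002]
wrist_force: [0.1, -0.6, -1.0]
finger_gap: -0.0001
grasp_force: 0.0
```

```bash
python3 fl.py wrist; python3 -c "
from cell import ctrl
print(ctrl.hand_in())"
```

```text
wrist 2638 foot xy [-1.2 -2.1] tilt [0.008 0.017] z 31.0 0.12132472296937351
handle 0 
the job is handed in; nothing more can be done
None
```

The job is handed in at about 17 s with no verdict returned; the last wrist view shows the arm shut on the upright flask in the forks (about 2.4 mm off the standing point, about 1° tilt), the paddle up and the robot clear.

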